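# Close the button guard and tuck it under its lip

## Robot

A 6-joint arm with a two-finger parallel gripper is mounted at the origin on the work surface. World frame = base frame: x ahead of the robot, y to its left, z up, the work surface at z = 0. Lengths are in mm, angles in rad, forces in N, time in s.
With the tool pointing down it reaches from about 350 to 875 mm from the base axis. Payload 4.2 kg.
Tool frame: the origin (TCP) lies between the finger pads; the fingertips stand 14 mm ahead of it and the grasp point (between the pads) lies 5 mm behind it; z points along the fingers, y is the line along which they close (so a half turn about z gives the same grasp; the last joint's range is limited). The gripper opens to 85 mm and grips with 20 to 120 N. Pads are 22 mm wide; open, the fingers measure 114 mm over their backs; the gripper's body (76 mm by 85 mm) begins 54 mm behind the grasp point. The pads swing forward as they close: fully open they stand 13 mm farther back than shut.
Start: joints at [-0.886, 0.385, 0.008, 0, -1.194, -0.259], TCP at [258.168, -569.165, 245.312] pointing down, gripper open.
Joint ranges: [-3.14, 3.14], [-1.21, 2.06], [-1.07, 1.41], [-3.16, 2.05], [-2.99, -0.16], [-3.1, 3.1]. Speed limits (rad/s): [2.79, 2.79, 3.14, 3.14, 3.14, 3.14].

## Interface

Orientations are given as a unit quaternion [x, y, z, w].
In Python, from bench import * gives the robot as it stands.
- The arm moves only by the tool carry_out, never from a script. Its argument "motion" is a list of rows, each a list of 7 numbers: the turn, a rotation vector about the tool's x, y, z in rad, then the shift along the tool's x, y, z in mm, then the opening, from -1 (shut) to 1 (fully open), so that 0 is half open. A call has 1 to 5 rows; each row is the pose to reach, as a shift and turn from the pose commanded when the call began, along the tool's axes at that moment; what a row does not reach only later rows make up. A row lasts 1/8 s, in which the tool goes at most 62.5 mm and 10.7 degrees, less where a joint would pass 70% of its speed; a pose out of reach is approached as far as the arm can. A call with a gripper value outside its range is refused whole. The fingers move at their own pace and stop on an object; the grip force is fixed at half the most. Time passes only in rows, so rows that repeat a pose let the fingers close. It gives the time, the measured TCP pose, the force, the opening and the grip force at its end, in the units of the state.
- read_state(): the state, without advancing time (a new reading comes with each control period).
- get_image(name): name is "scene" or "top" or "wrist"; returns a dict with "color" (420x560x3 uint8, blue, green, red), "mtx" (3x3 intrinsics, pixels), "k1" (the pictures are not rectified: a ray, as slopes to the right and down, at radius r is drawn at 1 + k1 r^2 times it, then the intrinsics apply), "position" and "orientation" of the camera in the world. Camera axes: x right, y down, z forward; pixel columns grow to the right and rows downward; lengths in mm; the calibration is good to about 2 mm. A picture is of the moment at which its call begins. There is no depth.
- job_done(): hands the job in; it is judged then, once.
The state is a dict: "clock": time; "joints": joint angles; "joint_vel": joint speeds; "joint_efforts": joint torques, N m; "position": TCP position; "ee_rot": TCP orientation; "contact_force": force on the tool from outside, world axes, zero at the start; "wrist_torque": the same for the moment, N m; "gripper_width": finger opening in mm; "grasp_force": force on a finger pad.
Only numpy, scipy, OpenCV 4.12 (cv2) and the standard library are available. Lean on these libraries where they do the work, as an engineer would, in place of code of your own. Each camera call takes 0.05 s, during which the arm holds its last target. There are 200 camera calls.

## Task

Lock off the grey three-button control box on the operator's desk: with a fingertip, fold its sprung upright white guard flap over the buttons, keep it pressed down and push it by its thumb ridge towards the lip as far as it goes, so that its edge is tucked beneath the lip and it stays shut when you let go. Push gently and never pinch the flap, do not press any of the buttons, and leave the mug, the hand radio and the marker where they are.

Things in the scene. Friction and masses are not known exactly. Their poses are not given: they have to be found in the camera images.
- station: Grey control box fixed to the desk, 180 (x) x 160 (y) x 40 mm high; origin: centre of its underside. Its -x end carries the aluminium lip, its +x end the guard's hinge, between two cheeks (x = 35..81, y = +-70 mm, 8 mm thick, tops 81 mm above the desk). Three push buttons stand in a row at x = 0, y = -38, 0, 38 mm, tops 58 mm above the desk.
- lip (a point): Middle of the lower inner edge of the aluminium lip: x = -60 mm on the box, 74.5 mm above the desk. The lip is a fixed strip 4 mm thick, 110 mm wide (along y), reaching 22 mm further to -x; an upturned lead-in reaches 5 mm from its edge to +x, top 81 mm above the desk. The flap's edge belongs beneath it; the gap between lip and shut flap is 3 mm.
- guard_hinge (a point): Middle of the guard flap's hinge axis, 70 mm above the desk, 62 mm from the box's origin towards +x (less by the value of joint slide). The axis runs along the box's y.
- guard (a joint): Flap angle (rad): 0 = shut, level over the buttons, reaching from the hinge towards the box's -x; 1.57 = upright; limits 0 and 1.95. Starts standing up. A light spring (0.5 N at the edge) raises it again unless held down or tucked. A stop at 0 lets one press on the shut flap without touching the buttons. Tucked, it rests at about 0.03, against the lip's underside.
- slide (a joint): How far hinge and flap have slid in their slots towards the box's -x (m): 0 to 0.020 (end stop); starts within 0.002 of 0. Stiff: it takes 2.5 N and stays where left. With the flap shut, its edge is 10 mm short of the lip at 0 and 10 mm beneath it at 0.020. If slid before it is folded down, the flap would land on top of the lip.
- ridge (a point): Foot of the hinge-side face of the thumb ridge, in the middle of the flap's width, on the plate face that is uppermost when shut (the +x face when upright), 83 mm from the hinge axis. The ridge stands 8 mm above that face, is 6 mm thick, and runs 90 mm along the flap's width. Axes are the flap's: -x from hinge to edge, z out of that face.
- guard_edge (a point): Middle of the free edge of the guard flap, in its mid-plane. The flap is a flat white plastic plate 120 mm wide and 3 mm thick that reaches 112 mm from the hinge axis, which lies in its mid-plane.
- button0 (a joint): Travel of the button at y = -38 mm: 0 = up, 0.005 m = fully pressed. Must not be pressed.
- button1 (a joint): The same for the middle button.
- button2 (a joint): The same for the button at y = +38 mm.
- mug: White mug, 90 mm high, 76 mm across, beside the box; origin at the centre of its underside. To be left alone.
- radio: Black hand radio standing upright beside the box, 34 x 56 x 110 mm with a 50 mm stub aerial on top; origin at the centre of its underside. To be left alone.
- marker: Black marker pen lying on the desk beside the box, 130 x 14 x 14 mm, long along its x; origin at the centre of its underside. To be left alone.
There are look-alikes about, which are no part of the job. Several things have the shape of the station; the one meant has the colours described above.

How it is judged (in metres and radians):
On the way:
1. the flap is folded down over the buttons while its edge is still clear of the lip (value of joint guard below 0.15 rad and value of joint slide below 0.01 m).
At the end, for the whole second after the job is handed in: The flap is shut (under 0.055 rad), slid at least 15 mm of its 20 mm travel, its edge at least 4 mm inside and below the lip's edge, staying so by itself; mug, radio and marker within 15 mm of where they were (value of joint guard below 0.055 rad and value of joint slide above 0.015 m and x of guard_edge in the frame of lip below -0.004 m and z of guard_edge in the frame of lip below 0.0005 m and distance of each of mug, radio, marker from where it was at the start of the episode below 0.015 m); the robot touches nothing.
It fails at once if a button is pressed more than 3 mm (value of joint any of button0, button1, button2 above 0.003 m).
It fails at once if the flap or box is squeezed or pushed with more than 30 N by the fingers (any pinch does that) (contact force between the fingers and station above 30 N).
It fails at once if the mug, radio or marker is moved or lifted by more than 15 mm (distance of any of mug, radio, marker from where it was at the start of the episode above 0.015 m).
It also fails if it takes over 45 s, if anything falls off the work surface, if the arm or the gripper's body presses on something with over 40 N, if the wrist force passes 120 N, or if a joint passes its speed limit or range.

## Working session

There is one attempt and no reset: what is moved stays moved. The work goes in short steps, Python scripts to look and compute and a tool call to move; the robot and the scene stay as the last step left them, time stands still between calls to the robot, and variables do not carry over. Pictures are saved under pics/ and viewed, at most 10 in all, crops included, and the job is handed in when it is done.

Besides the shell and the picture viewer there is one more tool, called after "Request:" as name(argument=value, ...), one argument or row to a line, values as JSON. carry_out: Moves the arm, as the interface text tells. Its arguments: {"type":"object","properties":{"motion":{"type":"array"}},"required":["motion"]}

```bash
mkdir -p pics; python3 - <<'E'
from bench import *
import cv2
s=read_state(); print({k:s[k] for k in("clock","joints","position","ee_rot","gripper_width")})
for n in("scene","top"):
    g=get_image(n); cv2.imwrite(f"pics/{n}0.png",g["color"]); print(n,g["mtx"],g["k1"],g["position"],g["orientation"])
E
```

```text
{'clock': 0.0, 'joints': array([-8.86395238e-01,  3.85548701e-01,  6.64869122e-03, -5.22136369e-04,
       -1.19399920e+00, -2.58598296e-01]), 'position': array([ 257.95599264, -568.68208141,  244.2318067 ]), 'ee_rot': array([-2.11202411e-01,  9.77441751e-01,  1.04693638e-03, -2.61413158e-04]), 'gripper_width': 85.52227610417877}
scene [[506.35030083   0.         272.72041703]
 [  0.         506.35030083 208.10086699]
 [  0.           0.           1.        ]] -0.0944872056410839 [1303.70204893  418.42778582 1163.06046387] [ 0.49807343  0.79493811 -0.29466242 -0.18212722]
top [[383.97714188   0.         278.98628974]
 [  0.         383.97714188 205.43163262]
 [  0.           0.           1.        ]] -0.004072354532704366 [308.92808697  43.28566126 947.8145253 ] [ 0.70856778 -0.70132197  0.0647593  -0.04342151]
```

View pics/scene0.png

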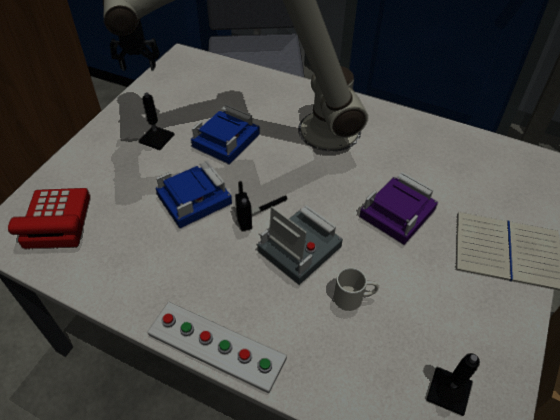

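View pics/top0.png

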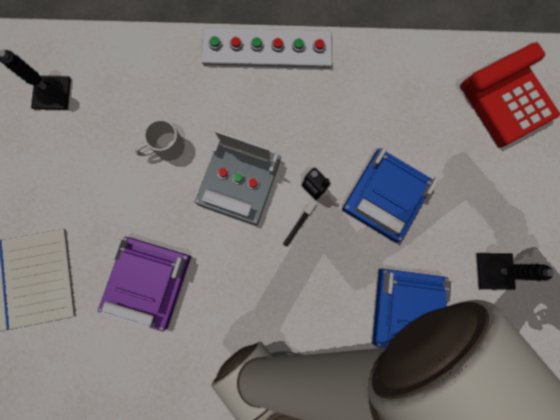

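The scene view shows the grey station at about (300,245), its flap standing, with the radio at (243,208) and the mug at (350,290). In the top view its buttons are near (222,173), (238,179) and (253,183), with the lip below them at (228,205). I'll enlarge both views.

```bash
python3 - <<'E'
import cv2,numpy as np
a=cv2.imread("pics/top0.png")[120:235,180:340]; b=cv2.imread("pics/scene0.png")[190:300,225:385]
f=lambda i:cv2.resize(i,None,fx=5,fy=5,interpolation=cv2.INTER_CUBIC)
cv2.imwrite("pics/top_c.png",f(a)); cv2.imwrite("pics/scene_c.png",f(b))
E
```

```text
(no output)
```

View pics/top_c.png

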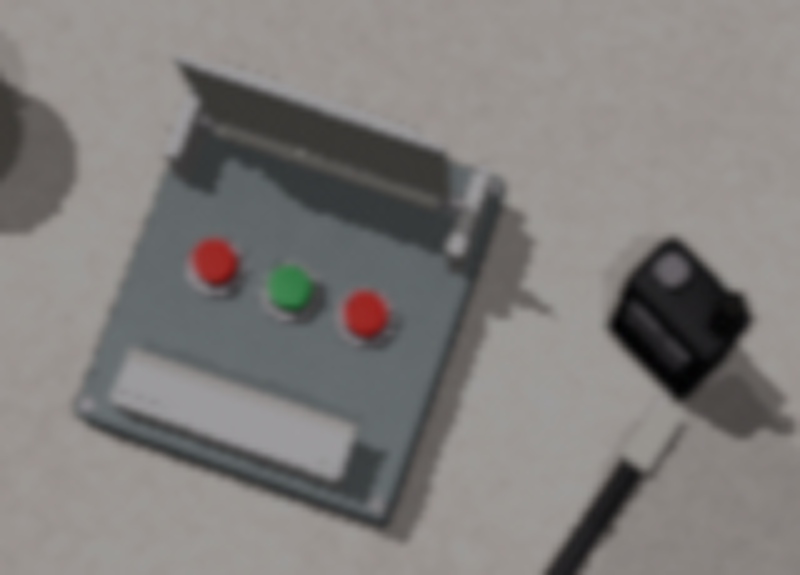

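View pics/scene_c.png

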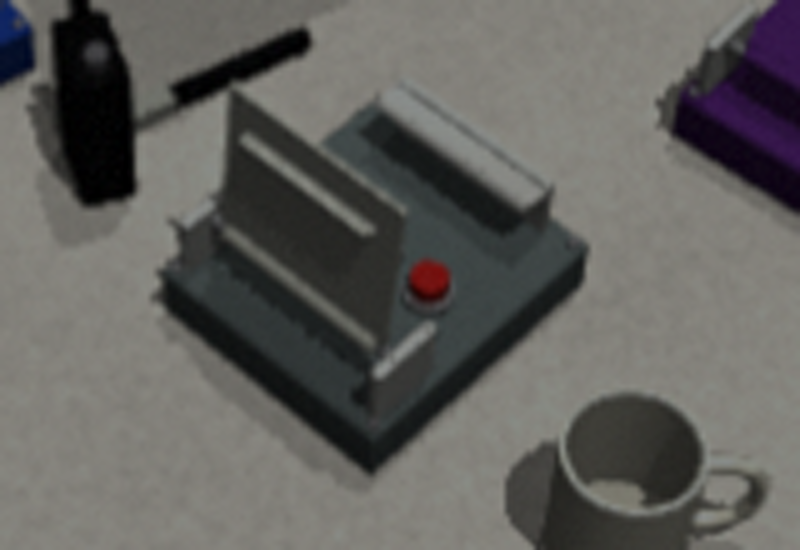

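The flap stands near upright, with its ridge facing away from the robot. In the top crop the buttons are at (214,261), (290,287) and (366,313), and the flap edge runs from (180,63) to (447,157). In the scene crop the edge runs from (235,90) to (405,212), and the box's top corners are (587,245), (375,440) and (160,280).

```bash
cat > h.py <<'E'
import numpy as np
from scipy.spatial.transform import Rotation as R
def proj(g,P):
    p=R.from_quat(g["orientation"]).inv().apply(np.atleast_2d(P)-g["position"])
    s=p[:,:2]/p[:,2:]; s=s*(1+g["k1"]*(s**2).sum(1,keepdims=True))
    return s@np.diag(np.diag(g["mtx"])[:2])+g["mtx"][:2,2]
def w(q,P): # box -> world, q=x,y,yaw
    return R.from_euler("z",q[2]).apply(np.atleast_2d(P))+[q[0],q[1],0]
E
python3 - <<'E'
from bench import *
from h import *
from scipy.optimize import least_squares
t,s=get_image("top"),get_image("scene")
B=np.array
def pts(th):
    e=[62-112*np.cos(th),70+112*np.sin(th)]
    T=[[0,38,58],[0,0,58],[0,-38,58],[-90,80,40],[e[0],60,e[1]],[e[0],-60,e[1]]]
    S=[[0,38,58],[-90,80,40],[90,80,40],[90,-80,40],[e[0],-60,e[1]],[e[0],60,e[1]]]
    return T,S
uT=B([[214,261],[290,287],[366,313],[80,402],[180,63],[447,155]])/5+[180,120]
uS=B([[430,277],[587,245],[373,437],[160,278],[235,90],[405,212]])/5+[225,190]
f=lambda q:np.r_[(proj(t,w(q,pts(q[3])[0]))-uT),(proj(s,w(q,pts(q[3])[1]))-uS)].ravel()
r=least_squares(f,[380,100,-.3,1.57],x_scale=[10,10,.1,.1],loss="soft_l1")
print(r.x,r.fun.reshape(-1,2).round(1))
q=r.x; st=read_state(); Rt=R.from_quat(st["ee_rot"]); p=st["position"]
print(Rt.as_matrix().round(3)); print("yaw of tool y",np.arctan2(*Rt.as_matrix()[[1,0],1]), "box y", q[2]+np.pi/2)
for b in([120,0,250],[100,0,160]): print(w(q,[b]), Rt.inv().apply(w(q,[b])-p))
E
```

```text
[ 5.14899132e+02  1.14069067e+02 -3.30795657e-01  1.45713495e+00] [[ 0.3 -1.2]
 [ 0.2 -1.1]
 [ 0.1 -0.9]
 [-2.   1.3]
 [-1.2 -1.2]
 [-0.  -0.6]
 [-0.3 -1.1]
 [ 0.8 -0.9]
 [-0.5 -0.2]
 [-0.3 -3. ]
 [-0.1 -3. ]
 [ 0.5 -1.4]]
[[-0.911 -0.413 -0.001]
 [-0.413  0.911  0.001]
 [ 0.     0.001 -1.   ]]
yaw of tool y 1.9965242826535172 box y 1.2400006701197688
[[628.39323852  75.09358861 250.        ]] [[-603.25555991  433.55596228   -4.84636948]]
[[609.47755418  81.58950162 160.        ]] [[-588.72252978  447.16695899   85.17324951]]
```

Request:
carry_out(
  motion=[
    [0, 0, 0.15, -50, 36, -4, -1],
    [0, 0, 0.3, -100, 72, -8, -1],
    [0, 0, 0.45, -150, 108, -12, -1],
    [0, 0, 0.6, -200, 144, -16, -1],
    [0, 0, 0.756, -250, 180, -20, -1],
  ],
)

```text
clock: 0.82
position: [411.6, -301.2, 265.4]
ee_rot: [0.165, 0.986, 0.0, 0.0]
contact_force: [1.4, -1.3, 0.8]
gripper_width: -0.1
grasp_force: 0.0
```

```bash
cat >> h.py <<'E'
Q=np.array([514.9,114.1,-.3308])
def rel(st,b,q=Q): # tool-frame shift to box point; and TCP in box
    Rt=R.from_quat(st["ee_rot"])
    y=Rt.as_matrix()
    print("shift",Rt.inv().apply(w(q,[b])[0]-st["position"]).round(1),"yaw err",q[2]+np.pi/2-np.arctan2(y[1,1],y[0,1]),
     "box tcp",R.from_euler("z",-q[2]).apply(st["position"]-[q[0],q[1],0]).round(1), "tilt",y[:,2].round(3), "F",st["contact_force"].round(1),st["gripper_width"].round(1))
E
python3 -c "
from bench import *;from h import *
rel(read_state(),[120,0,270])"
```

```text
Traceback (most recent call last):
  File "h.py", line 14, in rel
    "box tcp",R.from_euler("z",-q[2]).apply(st["position"]-[q[0],q[1],0]).round(1), "tilt",y[:,2].round(3), "F",st["contact_force"].round(1),st["gripper_width"].round(1))
                                                                                                                                             ^^^^^^^^^^^^^^^^^^^^^^^^^
AttributeError: 'float' object has no attribute 'round'
```

Request:
carry_out(
  motion=[
    [0, 0, 0, -12, 60, 0, -1],
    [0, 0, 0, -24, 120, 0, -1],
    [0, 0, 0, -36, 180, 0, -1],
    [0, 0, 0, -48, 240, 0, -1],
    [0, 0, 0, -60, 300, 0, -1],
  ],
)

```text
clock: 1.45
position: [564.8, -36.3, 265.3]
ee_rot: [0.163, 0.987, 0.0, 0.0]
contact_force: [0.9, -0.4, 0.1]
gripper_width: -0.1
grasp_force: 0.0
```

Request:
carry_out(
  motion=[
    [0, 0, 0, -12, 63, 0, -1],
    [0, 0, 0, -23, 126, 0, -1],
    [0, 0, 0, -23, 126, 0, -1],
    [0, 0, 0, -23, 126, 0, -1],
  ],
)

```text
clock: 1.95
position: [626.2, 73.9, 264.6]
ee_rot: [0.162, 0.987, -0.0, -0.001]
contact_force: [-0.5, -0.1, 0.4]
gripper_width: 0.1
grasp_force: 0.0
```

```bash
sed -i 's/st\["gripper_width"\].round(1)/round(st["gripper_width"],1)/' h.py; python3 - <<'E'
from bench import *
from h import *
import cv2
rel(read_state(),[90,0,154])
g=get_image("wrist"); s=get_image("scene")
cv2.imwrite("pics/w1.png",g["color"])
cv2.imwrite("pics/s1.png",cv2.resize(s["color"][130:310,200:420],None,fx=3,fy=3))
print(g["position"],g["orientation"],g["mtx"],g["k1"])
th=1.457;e=[62-112*np.cos(th),70+112*np.sin(th)]
print(proj(g,w(Q,[[0,38,58],[0,0,58],[0,-38,58],[e[0],60,e[1]],[e[0],-60,e[1]],[-60,55,78],[-60,-55,78],[90,80,40],[90,-80,40]])).round(0))
E
```

```text
shift [ 28.1   2.1 110.6] yaw err -0.0044055901020654264 box tcp [118.3  -1.8 264.6] tilt [-0.001 -0.    -1.   ] F [-0.5 -0.1  0.4] 0.1
[561.41078419  96.14757275 394.17905608] [0.80466948 0.57743595 0.07981196 0.11271555] [[357.77824413   0.         282.86660666]
 [  0.         357.77824413 206.80294941]
 [  0.           0.           1.        ]] -0.08362698930396713
[[329.  48.]
 [286.  48.]
 [243.  48.]
 [390. 106.]
 [183. 105.]
 [355. -32.]
 [218. -33.]
 [366. 148.]
 [204. 148.]]
```

View pics/w1.png

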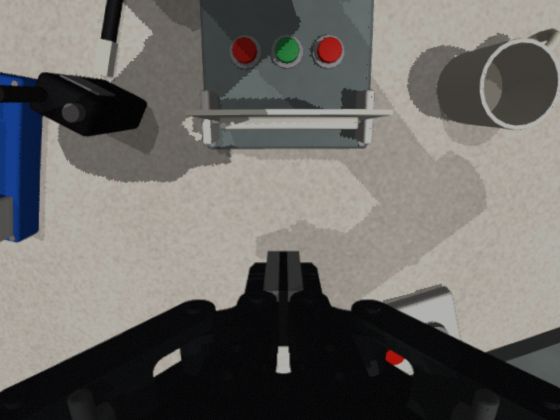

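View pics/s1.png

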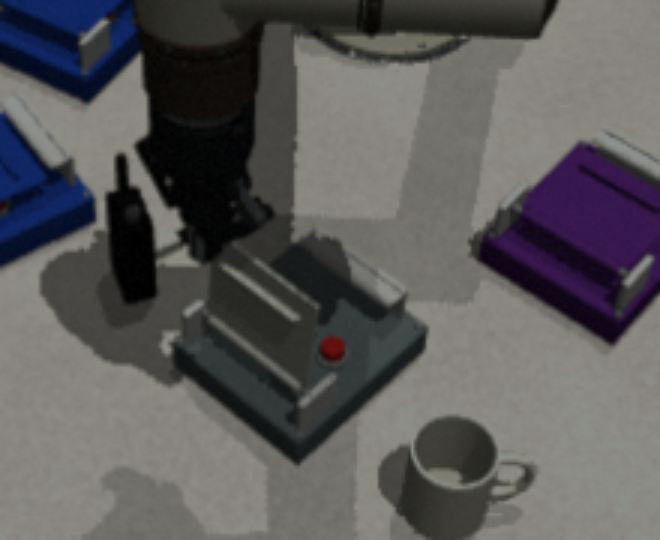

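The wrist view matches the fit to about 2 mm: buttons at (244,50), (287,49) and (328,50), flap edge at row 112, and the fingertips centred behind the flap. Next I descend behind the flap.

Request:
carry_out(
  motion=[
    [0, 0, 0, 0, 2, 40, -1],
    [0, 0, 0, 0, 2, 80, -1],
    [0, 0, 0, 0, 2, 114, -1],
    [0, 0, 0, 20, 2, 114, -1],
    [0, 0, 0, 40, 2, 114, -1],
  ],
)

```text
clock: 2.68
position: [588.3, 86.8, 151.0]
ee_rot: [0.164, 0.986, -0.0, -0.0]
contact_force: [0.5, 0.1, 0.0]
gripper_width: -0.2
grasp_force: 0.0
```

Request:
carry_out(
  motion=[
    [0, 0, 0, 10, 0, 0, -1],
    [0, 0, 0, 22, 0, 2, -1],
    [0, 0, 0, 32, 0, 5, -1],
    [0, 0, 0, 41, 0, 8, -1],
    [0, 0, 0, 41, 0, 8, -1],
  ],
)

```text
clock: 3.3
position: [549.6, 101.7, 142.9]
ee_rot: [0.163, 0.987, -0.0, -0.0]
contact_force: [-0.4, -0.1, 0.7]
gripper_width: 0.1
grasp_force: 0.0
```

```bash
python3 -c "
from bench import *;from h import *
rel(read_state(),[22,0,129])"
```

```text
shift [14.9  0.5 13.9] yaw err -0.004214803977800274 box tcp [ 36.9  -0.4 142.9] tilt [-0.001 -0.    -1.   ] F [-0.4 -0.1  0.7] 0.1
```

Request:
carry_out(
  motion=[
    [0, 0, 0, 8, 0, 7, -1],
    [0, 0, 0, 15, 0, 14, -1],
    [0, 0, 0, 23, 0, 25, -1],
    [0, 0, 0, 28, 0, 37, -1],
    [0, 0, 0, 28, 0, 37, -1],
  ],
)

```text
clock: 3.92
position: [522.6, 110.3, 104.8]
ee_rot: [0.163, 0.987, -0.001, -0.001]
contact_force: [0.8, -0.0, -0.2]
gripper_width: -0.3
grasp_force: 0.2
```

```bash
python3 - <<'E'
from bench import *
from h import *
import cv2
rel(read_state(),[5,0,89])
s=get_image("scene"); t=get_image("top")
a=cv2.resize(s["color"][170:310,220:360],None,fx=3.5,fy=4); b=cv2.resize(t["color"][110:240,180:320],None,fx=2,fy=4)
b=cv2.resize(b,(310,560)); cv2.imwrite("pics/s2.png",np.hstack([a,b]))
E
```

```text
shift [ 3.4  1.1 15.8] yaw err -0.003989291390431582 box tcp [  8.5  -1.1 104.8] tilt [-0.003 -0.001 -1.   ] F [ 0.8 -0.  -0.2] -0.3
```

View pics/s2.png

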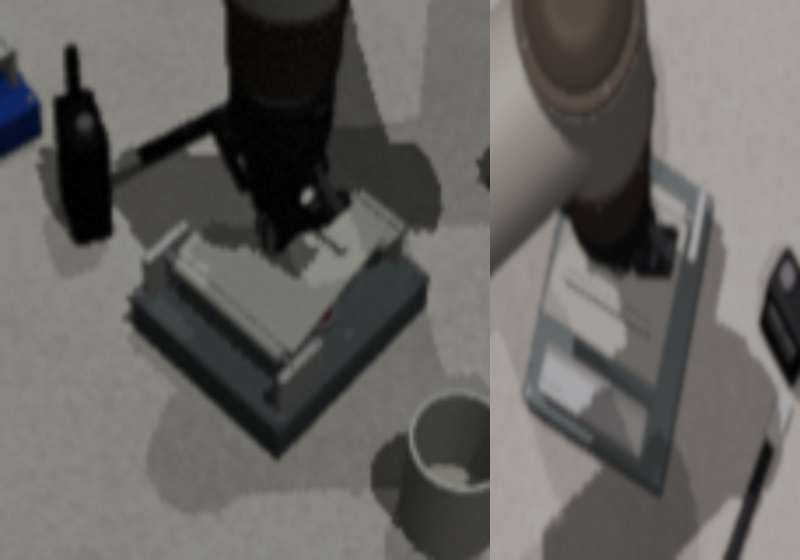

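The flap is nearly down, with the fingertip on its top face behind the ridge at about (330,240) in the left half, and the edge is still short of the lip. I'll press on slowly, watching the force.

Request:
carry_out(
  motion=[
    [0, 0, 0, 2, 0, 6, -1],
    [0, 0, 0, 3, 0, 11, -1],
    [0, 0, 0, 3, 0, 14, -1],
    [0, 0, 0, 3, 0, 16, -1],
    [0, 0, 0, 3, 0, 16, -1],
  ],
)

```text
clock: 4.65
position: [520.9, 111.5, 90.0]
ee_rot: [0.163, 0.987, -0.0, -0.0]
contact_force: [-0.6, 0.2, 1.0]
gripper_width: 0.0
grasp_force: 0.3
```

Request:
carry_out(
  motion=[
    [0, 0, 0, 0, 0, 1, -1],
    [0, 0, 0, 0, 0, 2, -1],
    [0, 0, 0, 0, 0, 2, -1],
  ],
)

```text
clock: 5.03
position: [520.9, 111.5, 88.2]
ee_rot: [0.163, 0.987, -0.0, -0.0]
contact_force: [-0.3, -0.0, 1.0]
gripper_width: -0.2
grasp_force: 0.3
```

Request:
carry_out(
  motion=[
    [0, 0, 0, 0, 0, 1, -1],
    [0, 0, 0, 0, 0, 1, -1],
  ],
)

```text
clock: 5.28
position: [520.9, 111.5, 87.1]
ee_rot: [0.163, 0.987, -0.0, -0.0]
contact_force: [-0.4, -0.1, 0.2]
gripper_width: -0.0
grasp_force: 0.3
```

Request:
carry_out(
  motion=[
    [0, 0, 0, 0, 0, 1, -1],
    [0, 0, 0, 0, 0, 1, -1],
  ],
)

```text
clock: 5.52
position: [521.0, 111.5, 86.1]
ee_rot: [0.163, 0.987, -0.0, -0.0]
contact_force: [0.4, 0.8, 1.1]
gripper_width: 0.1
grasp_force: 0.3
```

Request:
carry_out(
  motion=[
    [0, 0, 0, 0, 0, 1, -1],
    [0, 0, 0, 0, 0, 1, -1],
  ],
)

```text
clock: 5.78
position: [521.0, 111.5, 85.5]
ee_rot: [0.163, 0.987, -0.0, 0.0]
contact_force: [-1.2, -1.0, 3.6]
gripper_width: -0.0
grasp_force: 1.6
```

Contact with the stop shows at z = 85.5, as predicted. Keeping a light press, I push towards the lip.

Request:
carry_out(
  motion=[
    [0, 0, 0, 0, 0, 0.5, -1],
    [0, 0, 0, 4, 0, 0.5, -1],
    [0, 0, 0, 8, 0, 0.5, -1],
    [0, 0, 0, 12, 0, 0.5, -1],
    [0, 0, 0, 12, 0, 0.5, -1],
  ],
)

```text
clock: 6.4
position: [510.1, 116.1, 85.3]
ee_rot: [0.163, 0.987, 0.001, 0.001]
contact_force: [2.2, 1.1, 5.1]
gripper_width: 0.0
grasp_force: 2.7
```

Request:
carry_out(
  motion=[
    [0, 0, 0, 2, 0, 0, -1],
    [0, 0, 0, 4, 0, 0, -1],
    [0, 0, 0, 6, 0, 0, -1],
    [0, 0, 0, 8, 0, 0, -1],
    [0, 0, 0, 8, 0, 0, -1],
  ],
)

```text
clock: 7.02
position: [502.8, 118.5, 85.3]
ee_rot: [0.163, 0.987, 0.001, 0.001]
contact_force: [1.5, 0.2, 5.9]
gripper_width: -0.1
grasp_force: 2.8
```

Request:
carry_out(
  motion=[
    [0, 0, 0, 2, 0, 0, -1],
    [0, 0, 0, 4, 0, 0, -1],
    [0, 0, 0, 6, 0, 0, -1],
    [0, 0, 0, 8, 0, 0, -1],
    [0, 0, 0, 8, 0, 0, -1],
  ],
)

```text
clock: 7.65
position: [495.3, 121.0, 85.2]
ee_rot: [0.163, 0.987, 0.001, 0.001]
contact_force: [2.7, -0.7, 6.2]
gripper_width: -0.1
grasp_force: 2.8
```

Request:
carry_out(
  motion=[
    [0, 0, 0, 2, 0, 0, -1],
    [0, 0, 0, 4, 0, 0, -1],
    [0, 0, 0, 5, 0, 0, -1],
    [0, 0, 0, 5, 0, 0, -1],
  ],
)

```text
clock: 8.15
position: [490.5, 122.4, 85.2]
ee_rot: [0.163, 0.987, 0.0, 0.001]
contact_force: [3.6, -0.8, 4.4]
gripper_width: -0.1
grasp_force: 2.7
```

```bash
python3 - <<'E'
from bench import *
from h import *
rel(read_state(),[-30,0,85])
E
```

```text
shift [4.2 0.  0.2] yaw err -0.004153448971520035 box tcp [-25.8  -0.   85.2] tilt [ 0.002  0.001 -1.   ] F [ 3.6 -0.8  4.4] -0.1
```

Box x of the tool is −26. I continue in small steps until the end stop shows in the force.

Request:
carry_out(
  motion=[
    [0, 0, 0, 1, 0, 0, -1],
    [0, 0, 0, 2, 0, 0, -1],
    [0, 0, 0, 3, 0, 0, -1],
    [0, 0, 0, 3, 0, 0, -1],
  ],
)

```text
clock: 8.65
position: [487.7, 123.4, 85.2]
ee_rot: [0.163, 0.987, 0.0, 0.001]
contact_force: [4.0, -0.9, 4.6]
gripper_width: 0.0
grasp_force: 2.6
```

Request:
carry_out(
  motion=[
    [0, 0, 0, 1, 0, 0, -1],
    [0, 0, 0, 2, 0, 0, -1],
    [0, 0, 0, 2, 0, 0, -1],
  ],
)

```text
clock: 9.02
position: [486.2, 124.0, 85.2]
ee_rot: [0.162, 0.987, 0.0, 0.001]
contact_force: [4.7, -2.1, 3.8]
gripper_width: 0.2
grasp_force: 4.2
```

Request:
carry_out(
  motion=[
    [0, 0, 0, 1, 0, 0, -1],
    [0, 0, 0, 1, 0, 0, -1],
    [0, 0, 0, 1, 0, 0, -1],
  ],
)

```text
clock: 9.4
position: [486.1, 124.2, 85.3]
ee_rot: [0.162, 0.987, 0.001, 0.002]
contact_force: [7.6, -4.5, 3.9]
gripper_width: -0.2
grasp_force: 5.5
```

The end stop is reached: the tool stalled at box x ≈ −30.5 and the force rose. Relieve, lift, and check.

Request:
carry_out(
  motion=[
    [0, 0, 0, -2, 0, -0.5, -1],
    [0, 0, 0, -3, 0, -2, -1],
    [0, 0, 0, -4, 0, -15, -1],
    [0, 0, 0, -10, 0, -60, -1],
    [0, 0, 0, -60, 0, -110, -1],
  ],
)

```text
clock: 10.02
position: [532.4, 106.3, 189.8]
ee_rot: [0.162, 0.987, -0.001, -0.003]
contact_force: [1.9, 1.1, 0.2]
gripper_width: 0.0
grasp_force: 0.0
```

Request:
carry_out(
  motion=[
    [0, 0, 0, -50, 0, -30, -1],
    [0, 0, 0, -100, 0, -60, -1],
    [0, 0, 0, -120, 0, -60, -1],
    [0, 0, 0, -120, 0, -60, -1],
  ],
)

```text
clock: 10.52
position: [648.3, 67.3, 247.6]
ee_rot: [0.164, 0.986, -0.001, -0.002]
contact_force: [-0.7, 0.8, -0.5]
gripper_width: -0.2
grasp_force: 0.0
```

```bash
python3 - <<'E'
from bench import *
from h import *
import cv2
rel(read_state(),[-30,0,85])
s=get_image("scene"); t=get_image("wrist")
a=cv2.resize(s["color"][190:310,225:365],None,fx=3,fy=3); b=cv2.resize(t["color"],(int(560*.67),int(420*.67)))
b=cv2.copyMakeBorder(b,0,a.shape[0]-b.shape[0],0,0,0); cv2.imwrite("pics/s3.png",np.hstack([a,b]))
E
```

```text
shift [170.7   1.5 163.3] yaw err -0.0018162219144943759 box tcp [141.4  -0.9 247.6] tilt [-0.005 -0.    -1.   ] F [-0.7  0.8 -0.5] -0.2
```

View pics/s3.png

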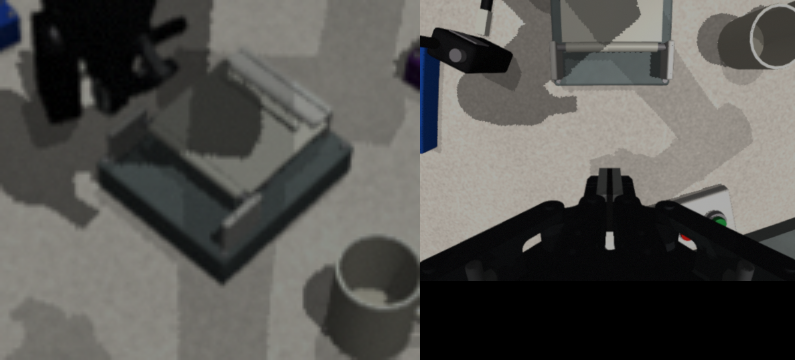

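The left half shows the flap lying level with its edge under the lip at about (280,95). It stays shut with the tool clear, and the mug and radio are unmoved.

```bash
python3 -c "
from bench import *
print(job_done())"
```

```text
the job is handed in; nothing more can be done
None
```

The guard flap is folded over the buttons and pushed to its end stop, with its edge under the lip; it stayed shut after I let go, and the job is handed in at about 10.5 s (the verdict was not shown).

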